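Close up the tin row in the oven carrier and drop the keeper

TASK

The four moisture tins in the steel oven carrier have to be secured before it is carried to the drying oven. With the fingertips, push the touching row along the channel as one train, from its open end and without pulling it apart, until the front tin is hard against the end stop; then swing the red-knobbed keeper bar over and push it fully down across the channel behind the last tin. Only push: do not lift or tip a tin, and leave the two brass weights and the small spare tin beside the carrier where they stand.

Things in the scene. Friction and masses are not known exactly. Their poses are not given: they have to be found in the camera images.
- carrier: steel oven carrier, fixed: a straight channel for one row of tins. Origin on the worktop, on the channel's centre line, right under the shut keeper bar; +x along the channel to the end stop, +y across it to the left looking at the stop, z up. Floor 4 mm and side walls 20 mm above the worktop; inner wall faces at y = +-34.5 mm, outer +-37 mm, foot flanges (2.5 mm high) to +-50 mm. End stop: upright plate, 42 mm high, inner face at x = +273.6 mm
- mouth (a point): centre of the channel's open end (x = -105 mm in the carrier's frame), at the height of the channel floor; fingers can enter the channel here behind the last tin. At the start the front tin stands 42 to 82 mm short of the stop. Row home: tin centres at x = 240.4, 174.0, 107.6 and 41.2 mm in the carrier's frame, back of the last tin at x = 8 mm
- keeper_knob (a point): centre of the red ball knob (16 mm diameter) at the free end of the keeper bar, 94 mm from the hinge axis. Shut, it lies at y = +52 mm in the carrier's frame (outside the left wall), 24 mm above the worktop
- hinge_axis (a point): the keeper's hinge axis, parallel to the channel: at x = 0, y = -42 mm in the carrier's frame (right-hand wall), 24 mm above the worktop
- keeper (a joint): angle of the keeper bar, rad: 0 = shut (level across the channel, top 27.5 mm above the worktop, 6 mm wide, 4 mm blade down between the walls), 1.57 = upright over the right wall, 2.45 = fully open; starts at 2.1 to 2.4, leaning outward to -y. Stiff friction hinge (about 1.1 N at the knob), stays where it is left; cannot go down while a tin is in its way
- tin_a_centre (a point): round aluminium moisture tin with slip lid, 66.4 mm diameter, 46 mm high, about 0.08 to 0.21 kg, loose; point: its centre, half-way up. The four big tins of this kind stand upright in one touching row in the channel, in any order
- tin_b_centre (a point): round aluminium moisture tin with slip lid, 66.4 mm diameter, 46 mm high, about 0.08 to 0.21 kg, loose; point: its centre, half-way up. The four big tins of this kind stand upright in one touching row in the channel, in any order
- tin_c_centre (a point): round aluminium moisture tin with slip lid, 66.4 mm diameter, 46 mm high, about 0.08 to 0.21 kg, loose; point: its centre, half-way up. The four big tins of this kind stand upright in one touching row in the channel, in any order
- tin_d_centre (a point): round aluminium moisture tin with slip lid, 66.4 mm diameter, 46 mm high, about 0.08 to 0.21 kg, loose; point: its centre, half-way up. The four big tins of this kind stand upright in one touching row in the channel, in any order
- weight_large_centre (a point): brass test weight with a knob, 38 mm diameter, 52 mm high, loose, on the worktop to the right of the carrier (bystander); point: its centre, half-way up
- weight_small_centre (a point): brass test weight with a knob, 30 mm diameter, 40 mm high, loose, on the worktop to the right of the carrier (bystander); point: its centre, half-way up
- spare_tin_centre (a point): small aluminium tin, 54 mm diameter, 32 mm high, loose, on the worktop to the left of the carrier (bystander); point: its centre, half-way up
Mind the look-alikes: they are no part of the job. What is shaped like the part that bears tin_c_centre but blue is not meant. Leave any orange look-alike of the part that bears tin_b_centre alone.

How it is judged:
By the outcome, as a careful person would: the job done as asked, in the order asked, and still so for the second after the job is handed in, with the robot touching nothing.
It also fails if it takes over 48 s, if anything falls off the work surface, if the arm or the gripper's body presses on something with over 40 N, if the wrist force passes 120 N, or if a joint passes its speed limit or range.

ROBOT

A 6-joint arm with a two-finger parallel gripper is mounted at the origin on a cart in front of the work surface, level with it; the furniture and walls round the work are solid. World frame = base frame: x ahead of the robot, y to its left, z up, the work surface at z = 0. Lengths are in mm, angles in degrees, forces in N, time in s.
With the tool pointing down it reaches from about 275 to 775 mm from the base axis. Payload 14.6 kg.
Tool frame: the origin (TCP) lies between the finger pads; the fingertips stand 14 mm ahead of it and the grasp point (between the pads) lies 5 mm behind it; z points along the fingers, x is the direction in which the jaws open and shut, and the axes are right-handed (so a half turn about z gives the same grasp; the last joint's range is limited). The gripper opens to 85 mm and grips with 20 to 120 N. Pads are 22 mm wide; open, the fingers measure 114 mm over their backs; the gripper's body (76 mm by 85 mm) begins 54 mm behind the grasp point. The pads swing forward as they close: fully open they stand 13 mm farther back than shut.
Start: joints at [-73.012, 15.075, -2.767, 72.158, 0, 81.102], TCP at [229.202, -472.329, 245.278] pointing down, gripper open.
Joint ranges: [-151.79, 151.79], [-50.71, 97.33], [-67.44, 78.34], [-121.81, 120.89], [-77.56, 73.72], [-180, 180]. Speed limits (degrees/s): [108.29, 108.29, 147.25, 159.86, 180, 180].

INTERFACE

Orientations are given as a 3x3 rotation matrix whose columns are the frame's x, y, z axes.
In Python, from workcell import readout, snapshot, manip gives the robot as it stands.
- The arm moves only by the tool apply_moves, never from a script. Its argument "commands" is a list of rows, each an object of numbers: "tx", "ty", "tz": the shift along the world's x, y, z in mm; "wx", "wy", "wz": the turn, a rotation vector about the world's x, y, z in units of 6 degrees (1.0 is 6 degrees). A call has 1 to 8 rows; each row shifts and turns the commanded pose from where the row before left it; what a row does not reach is not made up. A row lasts 1/8 s, in which the tool goes at most 62.5 mm and 10.7 degrees, less where a joint would pass 70% of its speed; a pose out of reach is approached as far as the arm can. A call with a gripper value outside its range is refused whole. "claw" is the opening, from 0 (shut) to 1 (fully open), set as the call begins (left out, the last holds). The fingers move at their own pace and stop on an object; "force" is the grip in N (left out, the last holds). Time passes only in rows, so rows that do not move let the fingers close. It gives the time, the measured TCP pose, the force and the opening at its end, in the units of the state.
- readout.sense(): the state, without advancing time (a new reading comes with each control period).
- snapshot(name): name is "scene" or "top" or "wrist"; returns a dict with "img" (480x640x3 uint8, red, green, blue), "camera_matrix" (3x3 intrinsics, pixels), "R" (3x3) and "t" (3): a world point X has camera coordinates R X + t. Camera axes: x right, y down, z forward; pixel columns grow to the right and rows downward; lengths in mm; the calibration is good to about 2 mm. A picture is of the moment at which its call begins. There is no depth.
- manip.close_job(): hands the job in, once; it reports no verdict.
The state is a dict: "t": time; "joint_positions": joint angles; "qd": joint speeds; "joint_efforts": joint torques, N m; "tool_pos": TCP position; "eef_rot": TCP orientation; "contact_force": force on the tool from outside, world axes, zero at the start; "ft_torque": the same for the moment, N m; "opening": opening from 0.0 (shut) to 1.0 (fully open).
Only numpy, scipy, OpenCV 4.12 (cv2) and the standard library are available. Lean on these libraries where they do the work, as an engineer would, in place of code of your own. Each camera call takes 0.05 s, during which the arm holds its last target. There are 200 camera calls.

## Working session

There is one attempt and no reset: what is moved stays moved. The work goes in short steps, Python scripts to look and compute and a tool call to move; the robot and the scene stay as the last step left them, time stands still between calls to the robot, and variables do not carry over. Pictures are saved under pics/ and viewed, about 8 in all and at most 12, crops included, and the job is handed in when it is done.

Besides the shell and the picture viewer there is one more tool, called by a JSON object that holds its "method" and its "body", one argument or row to a line. apply_moves: Moves the arm, as the interface text tells. Its arguments: {"type":"object","properties":{"commands":{"type":"array"},"claw":{"type":"number"},"force":{"type":"number"}},"required":["commands"]}

```bash
mkdir -p pics
cat > h.py <<'E'
import numpy as np, cv2
from workcell import readout, snapshot, manip
np.set_printoptions(precision=1,suppress=True)
def snap(n,f):
    s=snapshot(n); cv2.imwrite('pics/'+f,cv2.cvtColor(s['img'],cv2.COLOR_RGB2BGR)); np.savez('pics/'+f+'.npz',**s); return s
def ray(s,u,v,z):
    K,R,t=s['camera_matrix'],np.array(s['R']),np.array(s['t'])
    c=-R.T@t; d=R.T@np.linalg.inv(K)@np.array([u,v,1.]); return c+d*(z-c[2])/d[2]
def proj(s,X):
    p=s['camera_matrix']@(s['R']@np.array(X,float)+s['t']); return p[:2]/p[2]
E
python3 - <<'E'
from h import *
for n in('top','scene'):
    s=snap(n,n+'0.png'); print(n,-s['R'].T@s['t'],s['R'][2])
print(readout.sense())
E
```

```text
top [ 524.1 -338.1  922.2] [ 0.  0. -1.]
scene [ -70.1 -735.5  465. ] [ 0.7  0.5 -0.5]
{'t': 0.1, 'joint_positions': array([-73. ,  15.1,  -2.8,  72.2,   0. ,  81.1]), 'qd': array([ 0.1, -0.1,  0. ,  0.1,  0. , -0. ]), 'joint_efforts': array([  0. , -63.9,  38.5,   0. ,  -0. ,  -0. ]), 'tool_pos': array([ 229.1, -472.1,  244.9]), 'eef_rot': array([[ 0.4, -0.9, -0. ],
       [-0.9, -0.4,  0. ],
       [-0. , -0. , -1. ]]), 'contact_force': array([ 0.2, -0.2, -0.1]), 'ft_torque': array([ 0.1,  0. , -0.1]), 'opening': 1.002702549184686}
```

View pics/top0.png

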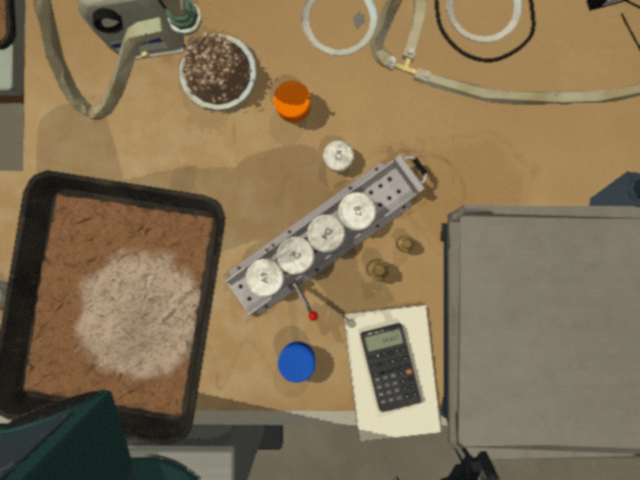

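View pics/scene0.png

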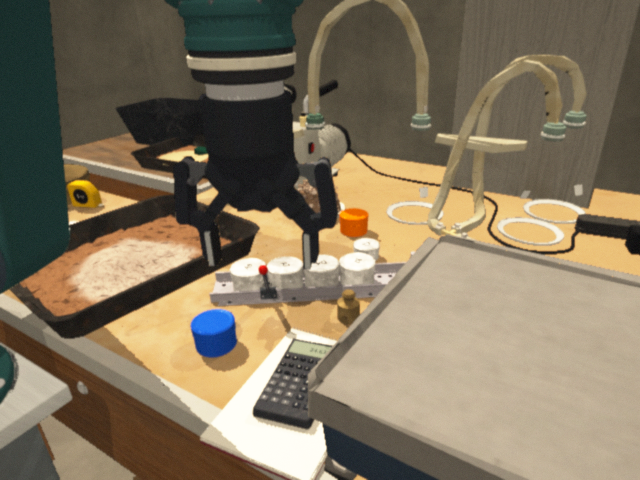

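The top view shows the row of four tins at about (265,278), (295,256), (325,233) and (357,211). The mouth is at (240,292), the stop at about (410,170) and the red knob at (313,316). Look-alikes to leave alone: blue tin (297,362), orange tin (292,100), spare tin (338,155) and weights (377,268), (405,243). The tins I want are the four silver ones in the channel.

Run:
```python
from h import *
s=dict(np.load('pics/top0.png.npz')); im=cv2.imread('pics/top0.png')
c=cv2.resize(im[140:330,215:440],None,fx=3.5,fy=3.5,interpolation=cv2.INTER_CUBIC); cv2.imwrite('pics/crop0.png',c)
print(s['R'],s['camera_matrix'])
g=cv2.cvtColor(c,cv2.COLOR_BGR2GRAY)
ci=cv2.HoughCircles(cv2.GaussianBlur(g,(5,5),1),cv2.HOUGH_GRADIENT,1,70,param1=120,param2=18,minRadius=55,maxRadius=72)
for x,y,r in (ci[0] if ci is not None else []):
    u,v=x/3.5+215,y/3.5+140; print(u,v,r/3.5,ray(s,u,v,50))
hsv=cv2.cvtColor(im,cv2.COLOR_BGR2HSV)
m=((hsv[...,0]<8)|(hsv[...,0]>172))&(hsv[...,1]>150)&(hsv[...,2]>80)
m[:300]=0;m[330:]=0;v,u=np.nonzero(m);print('knob',u.mean(),v.mean(),len(u))
```

```text
[[ 0. -1. -0.]
 [-1. -0. -0.]
 [ 0.  0. -1.]] [[497.7   0.  320.9]
 [  0.  497.7 237.5]
 [  0.    0.    1. ]]
356.5714 211.2857 18.457142 [ 589.6 -391.3   50. ]
264.2857 277.5714 18.62857 [ 473.4 -229.6   50. ]
294.2857 253.57143 20.085714 [ 515.4 -282.1   50. ]
323.14285 233.0 16.4 [ 551.5 -332.7   50. ]
knob 312.6 315.25 60
```

View pics/crop0.png

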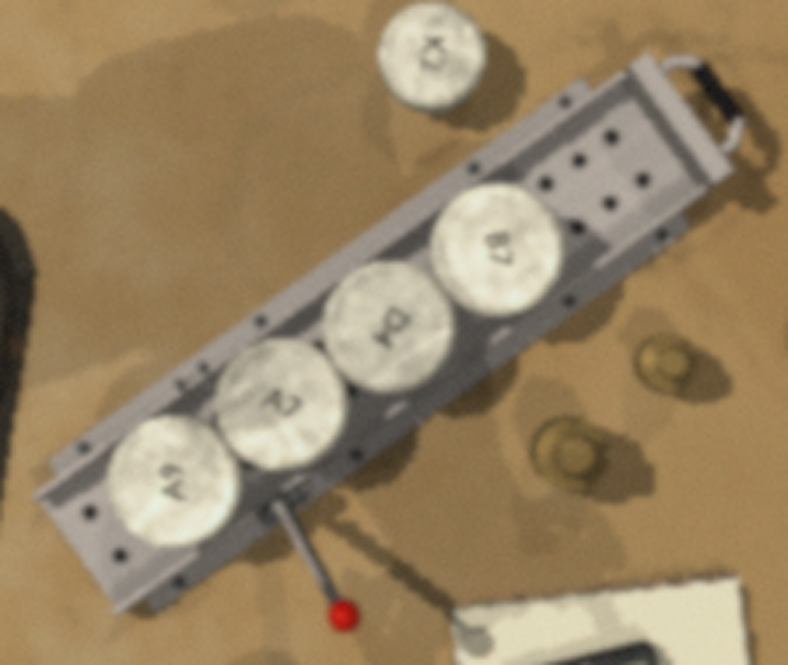

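```bash
cat >> h.py <<'E'
def frame():
    d=np.load('frame.npz'); return d['o'],d['ex'],d['ey']
def toC(p):
    o,ex,ey=frame(); q=np.array(p[:2])-o; return np.array([q@ex,q@ey,p[2]])
def toW(x,y,z):
    o,ex,ey=frame(); return np.r_[o+x*ex+y*ey,z]
E
python3 - <<'E'
from h import *
s=dict(np.load('pics/top0.png.npz'))
W=lambda x,y,z: ray(s,x/3.5+215-.4,y/3.5+140-.4,z)
tins=np.array([W(*p,50) for p in[(174,481),(281,404),(388,327),(497,248)]])
print(tins, np.linalg.norm(np.diff(tins,axis=0),axis=1))
m=(W(38,495,20)+W(120,610,20))/2; st=(W(629,72,42)+W(712,180,42))/2
print('mouth',m,'stop',st,np.linalg.norm(st-m)," expect 378.6")
d=tins[-1]-tins[0]; ex=d[:2]/np.linalg.norm(d[:2]); ey=np.array([-ex[1],ex[0]])
c=tins[:,:2].mean(0)
xm=(m[:2]-c)@ex+105; xs=(st[:2]-c)@ex-273.6
x0=(xm+xs)/2; print('origin from mouth/stop',xm,xs,'y off',(m[:2]-c)@ey,(st[:2]-c)@ey,'ex',ex,np.degrees(np.arctan2(ex[1],ex[0])))
o=c+x0*ex; np.savez('frame.npz',o=o,ex=ex,ey=ey); print(o)
print('tins C',[toC(t) for t in tins])
K=lambda z: toC(ray(s,312.6,315.25,z)); print('knob',K(95),K(105))
for n,(u,v,z) in dict(wl=(577,455,50),ws=(673,362,40),sp=(433,53,32)).items(): print(n,toC(W(u,v,z)))
print('tool',readout.sense()['eef_rot'])
print('hinge', toC(W(278,508,28)))
E
```

```text
[[ 474.3 -229.7   50. ]
 [ 512.9 -283.2   50. ]
 [ 551.5 -336.8   50. ]
 [ 591.1 -391.4   50. ]] [66.  66.  67.5]
mouth [ 435.6 -176.8   20. ] stop [ 653.5 -479.6   42. ] 373.72080999143736  expect 378.6
origin from mouth/stop -59.87379379694525 -65.40162676889904 y off -0.3603393810170186 -0.9943816931577918 ex [ 0.6 -0.8] -54.160821605310026
[ 495.8 -259.5]
tins C [array([-36.7,   0.1,  50. ]), array([29.3, -0. , 50. ]), array([95.3, -0.1, 50. ]), array([162.7,   0.1,  50. ])]
knob [ -2.5 -99.3  95. ] [ -1.5 -98.4 105. ]
wl [ 134.4 -107.2   50. ]
ws [201.9 -98.5  40. ]
sp [196.6 100.9  32. ]
tool [[ 0.4 -0.9 -0. ]
 [-0.9 -0.4  0. ]
 [-0.  -0.  -1. ]]
hinge [ -4.4 -41.8  28. ]
```

Run:
```python
from h import *
o,ex,ey=frame(); r=readout.sense(); R=r['eef_rot']
print(toW(-90,0,29)-r['tool_pos'], 'turn',np.degrees(np.arctan2(ey[1],ey[0])-np.arctan2(R[1,0],R[0,0])),ex,ey)
```

```text
[ 213.9  285.6 -215.9] turn 99.95279159777573 [ 0.6 -0.8] [0.8 0.6]
```

{"method": "apply_moves", "body": {
  "commands": [
    {"tx":13.4,"ty":17.85,"tz":-5,"wz":1.04},
    {"tx":13.4,"ty":17.85,"tz":-5,"wz":1.04},
    {"tx":13.4,"ty":17.85,"tz":-5,"wz":1.04},
    {"tx":13.4,"ty":17.85,"tz":-5,"wz":1.04},
    {"tx":13.4,"ty":17.85,"tz":-5,"wz":1.04},
    {"tx":13.4,"ty":17.85,"tz":-5,"wz":1.04},
    {"tx":13.4,"ty":17.85,"tz":-5,"wz":1.04},
    {"tx":13.4,"ty":17.85,"tz":-5,"wz":1.04}
  ],
  "claw": 0
}}

```text
invalid input at $.commands[0]: expected keys tx, ty, tz, wx, wy, wz
```

{"method": "apply_moves", "body": {
  "commands": [
    {"tx":13.4,"ty":17.85,"tz":-5,"wz":1.04},
    {"tx":13.4,"ty":17.85,"tz":-5,"wz":1.04},
    {"tx":13.4,"ty":17.85,"tz":-5,"wz":1.04},
    {"tx":13.4,"ty":17.85,"tz":-5,"wz":1.04},
    {"tx":13.4,"ty":17.85,"tz":-5,"wz":1.04},
    {"tx":13.4,"ty":17.85,"tz":-5,"wz":1.04},
    {"tx":13.4,"ty":17.85,"tz":-5,"wz":1.04},
    {"tx":13.4,"ty":17.85,"tz":-5,"wz":1.04}
  ]
}}

```text
invalid input at $.commands[0]: expected keys tx, ty, tz, wx, wy, wz
```

{"method": "apply_moves", "body": {
  "commands": [
    {"tz":-20},
    {"tz":-20},
    {"tz":-15},
    {}
  ]
}}

```text
invalid input at $.commands[0]: expected keys tx, ty, tz, wx, wy, wz
```

```bash
cat > st.py <<'E'
from h import *
def st():
    o,ex,ey=frame(); r=readout.sense(); R=r['eef_rot']; f=r['contact_force']
    print('t',r['t'],'W',r['tool_pos'],'C',toC(r['tool_pos']),'yaw err',np.degrees(np.arctan2(ey[1],ey[0])-np.arctan2(R[1,0],R[0,0])),'tz',R[:,2],'FC',f[:2]@ex,f[:2]@ey,f[2],'op',r['opening']); return r
if __name__=='__main__': st()
E
python3 - <<'E'
from st import *
st(); s=snap('wrist','w1.png'); s2=snap('scene','s1.png')
print(proj(s2,toW(-90,0,0)),[proj(s,toW(x,y,z)) for x,y,z in[(-105,34.5,20),(-105,-34.5,20),(-37,0,50),(-90,0,4)]])
a=s['img']; b=s2['img'][180:330,150:400]; b=cv2.resize(b,(800,480))[:,:]
cv2.imwrite('pics/m1.png',cv2.cvtColor(np.hstack([cv2.resize(a,(400,300)),cv2.resize(s2['img'][200:320,180:340],(400,300),interpolation=cv2.INTER_CUBIC)]),cv2.COLOR_RGB2BGR))
E
```

```text
t 0.1 W [ 229.1 -472.1  244.9] C [  16.3 -340.6  244.9] yaw err 99.95279159777573 tz [-0.  0. -1.] FC 0.27437383317910663 0.03918395282008874 -0.11545255320878625 op 1.002702549184686
[223.1 290.4] [array([  51.6, -288. ]), array([  87.3, -160.9]), array([ 143. , -290.1]), array([ 102.8, -207.5])]
```

View pics/m1.png

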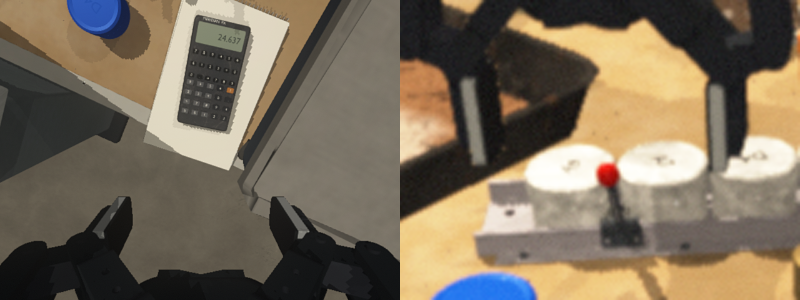

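The moves were refused because every row needs all six keys. The picture still shows the start pose with the gripper open.

{"method": "apply_moves", "body": {
  "commands": [
    {"tx":13.4,"ty":17.85,"tz":-5,"wx":0,"wy":0,"wz":1.04},
    {"tx":13.4,"ty":17.85,"tz":-5,"wx":0,"wy":0,"wz":1.04},
    {"tx":13.4,"ty":17.85,"tz":-5,"wx":0,"wy":0,"wz":1.04},
    {"tx":13.4,"ty":17.85,"tz":-5,"wx":0,"wy":0,"wz":1.04},
    {"tx":13.4,"ty":17.85,"tz":-5,"wx":0,"wy":0,"wz":1.04},
    {"tx":13.4,"ty":17.85,"tz":-5,"wx":0,"wy":0,"wz":1.04},
    {"tx":13.4,"ty":17.85,"tz":-5,"wx":0,"wy":0,"wz":1.04},
    {"tx":13.4,"ty":17.85,"tz":-5,"wx":0,"wy":0,"wz":1.04}
  ],
  "claw": 0
}}

```text
t: 1.2
tool_pos: [336.8, -328.9, 205.0]
eef_rot: [[0.97, -0.242, -0.0], [-0.242, -0.97, 0.0], [-0.0, -0.0, -1.0]]
contact_force: [0.2, 1.1, -0.2]
opening: 0.0
```

{"method": "apply_moves", "body": {
  "commands": [
    {"tx":13.4,"ty":17.85,"tz":-5,"wx":0,"wy":0,"wz":1.04},
    {"tx":13.4,"ty":17.85,"tz":-5,"wx":0,"wy":0,"wz":1.04},
    {"tx":13.4,"ty":17.85,"tz":-5,"wx":0,"wy":0,"wz":1.04},
    {"tx":13.4,"ty":17.85,"tz":-5,"wx":0,"wy":0,"wz":1.04},
    {"tx":13.4,"ty":17.85,"tz":-5,"wx":0,"wy":0,"wz":1.04},
    {"tx":13.4,"ty":17.85,"tz":-5,"wx":0,"wy":0,"wz":1.04},
    {"tx":13.4,"ty":17.85,"tz":-5,"wx":0,"wy":0,"wz":1.04},
    {"tx":13.4,"ty":17.85,"tz":-5,"wx":0,"wy":0,"wz":1.04}
  ]
}}

```text
t: 2.2
tool_pos: [444.0, -186.1, 165.1]
eef_rot: [[0.81, 0.587, -0.0], [0.587, -0.81, 0.0], [-0.0, -0.0, -1.0]]
contact_force: [0.7, -0.3, 0.3]
opening: 0.006
```

{"method": "apply_moves", "body": {
  "commands": [
    {"tx":0,"ty":0,"tz":-30,"wx":0,"wy":0,"wz":0},
    {"tx":0,"ty":0,"tz":-30,"wx":0,"wy":0,"wz":0},
    {"tx":0,"ty":0,"tz":0,"wx":0,"wy":0,"wz":0}
  ]
}}

```text
t: 2.58
tool_pos: [442.5, -186.0, 104.0]
eef_rot: [[0.812, 0.584, -0.003], [0.584, -0.812, 0.002], [-0.001, -0.003, -1.0]]
contact_force: [-0.5, -0.5, 1.2]
opening: 0.001
```

Run:
```python
from st import *
st(); s=snap('wrist','w1.png'); s2=snap('scene','s1.png')
print(proj(s2,toW(-90,0,0)),[proj(s,toW(x,y,z)) for x,y,z in[(-105,34.5,20),(-105,-34.5,20),(-37,0,50),(-90,0,4)]])
cv2.imwrite('pics/m2.png',cv2.cvtColor(np.hstack([cv2.resize(s['img'],(400,300)),cv2.resize(s2['img'][200:320,160:320],(400,300),interpolation=cv2.INTER_CUBIC)]),cv2.COLOR_RGB2BGR))
```

```text
t 2.575 W [ 442.5 -186.   104. ] C [-90.7  -0.1 104. ] yaw err 0.11021656468968015 tz [-0.  0. -1.] FC 0.11131415072749064 -0.6380743511609603 1.2372041155835611 op 0.0014222997167843104
[223.1 290.4] [array([380.2, 240.2]), array([262.8, 240.2]), array([321.5, 370.7]), array([321.5, 255.9])]
```

View pics/m2.png

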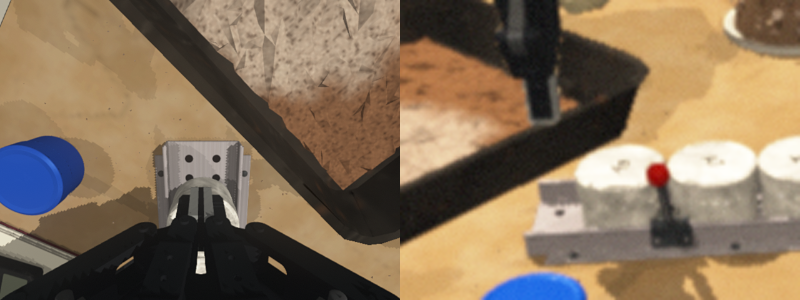

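The wrist half shows the shut fingers over the open end, with the mouth at about (207,142). The scene half shows the tip clear of the last tin, at about (545,122).

{"method": "apply_moves", "body": {
  "commands": [
    {"tx":0,"ty":0,"tz":-25,"wx":0,"wy":0,"wz":0},
    {"tx":0,"ty":0,"tz":-20,"wx":0,"wy":0,"wz":0},
    {"tx":0,"ty":0,"tz":-15,"wx":0,"wy":0,"wz":0},
    {"tx":0,"ty":0,"tz":-10,"wx":0,"wy":0,"wz":0},
    {"tx":0,"ty":0,"tz":-4,"wx":0,"wy":0,"wz":0},
    {"tx":0,"ty":0,"tz":0,"wx":0,"wy":0,"wz":0}
  ]
}}

```text
t: 3.42
tool_pos: [443.8, -186.9, 31.7]
eef_rot: [[0.812, 0.584, 0.0], [0.584, -0.812, -0.0], [0.0, 0.0, -1.0]]
contact_force: [-0.2, -0.5, 0.5]
opening: -0.001
```

Run:
```python
from st import *
st(); s2=snap('scene','s2.png'); print(proj(s2,toW(-90,0,16)))
cv2.imwrite('pics/m3.png',cv2.cvtColor(cv2.resize(s2['img'][200:320,160:320],(640,480),interpolation=cv2.INTER_CUBIC),cv2.COLOR_RGB2BGR))
```

```text
t 3.425 W [ 443.8 -186.9   31.7] C [-89.2   0.4  31.7] yaw err 0.1144498800114564 tz [ 0. -0. -1.] FC 0.28350460248570164 -0.424138961068848 0.5266128531450924 op -0.001383174796482308
[222.1 283.1]
```

View pics/m3.png

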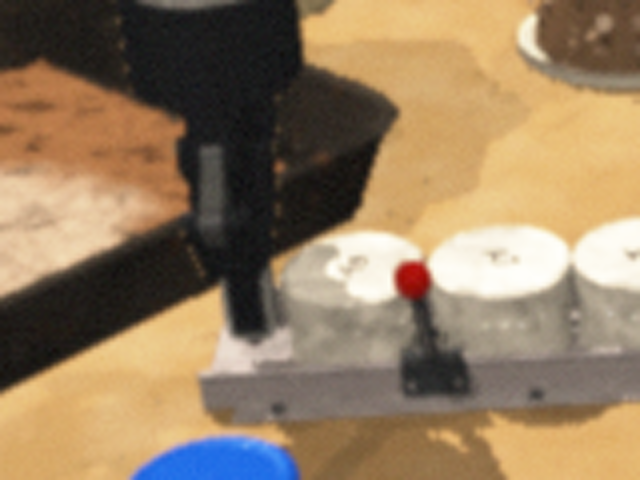

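The fingertips stand in the channel at about (250,335), behind the last tin and clear of it. Pushing now.

{"method": "apply_moves", "body": {
  "commands": [
    {"tx":1.75,"ty":-2.43,"tz":0,"wx":0,"wy":0,"wz":0},
    {"tx":1.75,"ty":-2.43,"tz":0,"wx":0,"wy":0,"wz":0},
    {"tx":1.75,"ty":-2.43,"tz":0,"wx":0,"wy":0,"wz":0},
    {"tx":1.75,"ty":-2.43,"tz":0,"wx":0,"wy":0,"wz":0},
    {"tx":3.5,"ty":-4.86,"tz":0,"wx":0,"wy":0,"wz":0},
    {"tx":3.5,"ty":-4.86,"tz":0,"wx":0,"wy":0,"wz":0},
    {"tx":3.5,"ty":-4.86,"tz":0,"wx":0,"wy":0,"wz":0},
    {"tx":3.5,"ty":-4.86,"tz":0,"wx":0,"wy":0,"wz":0}
  ]
}}

```text
t: 4.47
tool_pos: [464.1, -215.5, 31.2]
eef_rot: [[0.812, 0.584, -0.001], [0.584, -0.812, 0.001], [-0.0, -0.002, -1.0]]
contact_force: [-4.4, 4.5, 4.8]
opening: 0.0
```

{"method": "apply_moves", "body": {
  "commands": [
    {"tx":3.5,"ty":-4.86,"tz":0,"wx":0,"wy":0,"wz":0},
    {"tx":3.5,"ty":-4.86,"tz":0,"wx":0,"wy":0,"wz":0},
    {"tx":3.5,"ty":-4.86,"tz":0,"wx":0,"wy":0,"wz":0},
    {"tx":3.5,"ty":-4.86,"tz":0,"wx":0,"wy":0,"wz":0},
    {"tx":2.35,"ty":-3.25,"tz":0,"wx":0,"wy":0,"wz":0},
    {"tx":2.35,"ty":-3.25,"tz":0,"wx":0,"wy":0,"wz":0},
    {"tx":1.75,"ty":-2.43,"tz":0,"wx":0,"wy":0,"wz":0},
    {"tx":1.17,"ty":-1.62,"tz":0,"wx":0,"wy":0,"wz":0}
  ]
}}

```text
t: 5.48
tool_pos: [485.8, -245.5, 31.2]
eef_rot: [[0.812, 0.584, -0.001], [0.584, -0.812, 0.001], [-0.0, -0.001, -1.0]]
contact_force: [-3.9, 5.9, 3.9]
opening: -0.004
```

```bash
python3 st.py
```

```text
t 5.475 W [ 485.8 -245.5   31.2] C [-17.1   0.1  31.2] yaw err 0.10920805295300798 tz [-0.  0. -1.] FC -7.0470850785833 0.2996528287942104 3.8558873754756737 op -0.004219926341124999
```

{"method": "apply_moves", "body": {
  "commands": [
    {"tx":1.17,"ty":-1.62,"tz":0,"wx":0,"wy":0,"wz":0},
    {"tx":1.17,"ty":-1.62,"tz":0,"wx":0,"wy":0,"wz":0},
    {"tx":1.17,"ty":-1.62,"tz":0,"wx":0,"wy":0,"wz":0},
    {"tx":1.17,"ty":-1.62,"tz":0,"wx":0,"wy":0,"wz":0},
    {"tx":0.58,"ty":-0.81,"tz":0,"wx":0,"wy":0,"wz":0}
  ]
}}

```text
t: 6.1
tool_pos: [491.1, -252.7, 31.2]
eef_rot: [[0.812, 0.584, -0.001], [0.584, -0.812, 0.001], [-0.0, -0.001, -1.0]]
contact_force: [-4.2, 5.2, 4.8]
opening: -0.003
```

{"method": "apply_moves", "body": {
  "commands": [
    {"tx":0.58,"ty":-0.81,"tz":0,"wx":0,"wy":0,"wz":0},
    {"tx":0.58,"ty":-0.81,"tz":0,"wx":0,"wy":0,"wz":0}
  ]
}}

```text
t: 6.35
tool_pos: [491.2, -253.0, 31.1]
eef_rot: [[0.811, 0.584, -0.003], [0.584, -0.811, 0.004], [0.0, -0.004, -1.0]]
contact_force: [-10.1, 15.6, 14.7]
opening: -0.002
```

{"method": "apply_moves", "body": {
  "commands": [
    {"tx":0.58,"ty":-0.81,"tz":0,"wx":0,"wy":0,"wz":0},
    {"tx":0.58,"ty":-0.81,"tz":0,"wx":0,"wy":0,"wz":0}
  ]
}}

```text
t: 6.6
tool_pos: [491.2, -253.1, 30.9]
eef_rot: [[0.811, 0.585, -0.004], [0.585, -0.811, 0.006], [0.0, -0.008, -1.0]]
contact_force: [-15.9, 23.4, 22.4]
opening: -0.001
```

```bash
python3 st.py
```

```text
t 6.6 W [ 491.2 -253.1   30.9] C [-7.8  0.1 30.9] yaw err 0.056296099606760706 tz [-0.  0. -1.] FC -28.27090987316653 0.8485619286951868 22.398534634166918 op -0.0014313153264431157
```

Force rose from about 7 N to 28 N with no further travel, so the row is at the stop. Backing off gently, rising, and checking from the top.

{"method": "apply_moves", "body": {
  "commands": [
    {"tx":-1.17,"ty":1.62,"tz":0,"wx":0,"wy":0,"wz":0},
    {"tx":-1.17,"ty":1.62,"tz":0,"wx":0,"wy":0,"wz":0},
    {"tx":-2.34,"ty":3.24,"tz":0,"wx":0,"wy":0,"wz":0},
    {"tx":-7,"ty":9.7,"tz":0,"wx":0,"wy":0,"wz":0},
    {"tx":-14,"ty":19.4,"tz":0,"wx":0,"wy":0,"wz":0},
    {"tx":0,"ty":0,"tz":30,"wx":0,"wy":0,"wz":0},
    {"tx":0,"ty":0,"tz":60,"wx":0,"wy":0,"wz":0},
    {"tx":0,"ty":0,"tz":50,"wx":0,"wy":0,"wz":0}
  ]
}}

```text
t: 7.6
tool_pos: [467.7, -220.3, 173.4]
eef_rot: [[0.812, 0.584, 0.001], [0.584, -0.812, -0.0], [0.0, 0.001, -1.0]]
contact_force: [1.4, 0.0, -0.8]
opening: 0.004
```

{"method": "apply_moves", "body": {
  "commands": [
    {"tx":-40,"ty":-28,"tz":0,"wx":0,"wy":0,"wz":0},
    {"tx":-40,"ty":-28,"tz":0,"wx":0,"wy":0,"wz":0},
    {"tx":-40,"ty":-28,"tz":0,"wx":0,"wy":0,"wz":0},
    {"tx":-40,"ty":-28,"tz":0,"wx":0,"wy":0,"wz":0},
    {"tx":0,"ty":0,"tz":0,"wx":0,"wy":0,"wz":0}
  ]
}}

```text
t: 8.22
tool_pos: [306.0, -333.8, 171.3]
eef_rot: [[0.814, 0.581, -0.0], [0.581, -0.814, -0.0], [-0.0, 0.0, -1.0]]
contact_force: [0.6, 1.1, -0.2]
opening: -0.002
```

Run:
```python
from st import *
st(); s=snap('top','t2.png'); s2=snap('scene','s3.png')
im=cv2.imread('pics/t2.png'); cv2.imwrite('pics/crop2.png',cv2.resize(im[140:330,215:440],None,fx=3.5,fy=3.5,interpolation=cv2.INTER_CUBIC))
```

```text
t 8.225 W [ 306.  -333.8  171.3] C [ -50.9 -197.4  171.3] yaw err 0.3387122075063914 tz [-0. -0. -1.] FC -0.5859189995379113 1.1212963854675748 -0.15049170916963894 op -0.00227722331751474
```

View pics/crop2.png

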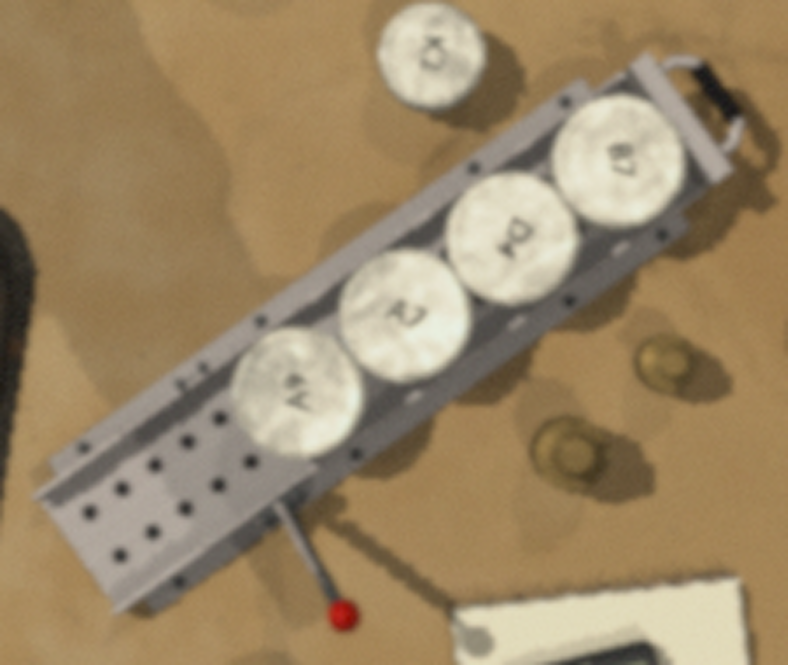

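The tins are now at (297,392), (405,315), (512,238) and (619,161), touching, with the front one on the stop. The last tin's measured x of 39.3 against 41.2 expected agrees with the knob's x of −2, so I shift the frame origin by −2 mm. Next is the keeper.

Run:
```python
from h import *
o,ex,ey=frame(); np.savez('frame.npz',o=o-2*ex,ex=ex,ey=ey)
r=readout.sense(); print(toW(0,-140,103)-r['tool_pos'],'ey',ey.round(4).tolist())
import math
print([(t,(-42+94*math.cos(math.radians(t))-22.5).__round__(1),round(24+94*math.sin(math.radians(t))+4,1)) for t in range(127,50,-6)])
```

```text
[ 73.2  -7.2 -68.3] ey [0.8107, 0.5855]
[(127, -121.1, 103.1), (121, -112.9, 108.6), (115, -104.2, 113.2), (109, -95.1, 116.9), (103, -85.6, 119.6), (97, -76.0, 121.3), (91, -66.1, 122.0), (85, -56.3, 121.6), (79, -46.6, 120.3), (73, -37.0, 117.9), (67, -27.8, 114.5), (61, -18.9, 110.2), (55, -10.6, 105.0)]
```

{"method": "apply_moves", "body": {
  "commands": [
    {"tx":24.4,"ty":-2.4,"tz":0,"wx":0,"wy":0,"wz":0},
    {"tx":24.4,"ty":-2.4,"tz":0,"wx":0,"wy":0,"wz":0},
    {"tx":24.4,"ty":-2.4,"tz":0,"wx":0,"wy":0,"wz":0},
    {"tx":0,"ty":0,"tz":-34,"wx":0,"wy":0,"wz":0},
    {"tx":0,"ty":0,"tz":-34,"wx":0,"wy":0,"wz":0},
    {"tx":0,"ty":0,"tz":0,"wx":0,"wy":0,"wz":0}
  ]
}}

```text
t: 9.07
tool_pos: [381.3, -337.9, 101.7]
eef_rot: [[0.811, 0.585, -0.002], [0.585, -0.811, 0.003], [-0.0, -0.004, -1.0]]
contact_force: [-0.1, -0.4, -0.3]
opening: 0.002
```

Run:
```python
from st import *
st(); s=snap('top','t3.png'); s2=snap('scene','s4.png')
a=cv2.resize(s['img'][250:370,240:400],(400,300),interpolation=cv2.INTER_CUBIC); b=cv2.resize(s2['img'][200:320,180:340],(400,300),interpolation=cv2.INTER_CUBIC)
cv2.imwrite('pics/m4.png',cv2.cvtColor(np.hstack([a,b]),cv2.COLOR_RGB2BGR))
```

```text
t 9.075 W [ 381.3 -337.9  101.7] C [  -1.4 -138.8  101.7] yaw err 0.010939655946520114 tz [-0.  0. -1.] FC 0.21703183544835794 -0.3267852658192349 -0.290167318158321 op 0.0020047050777387775
```

View pics/m4.png

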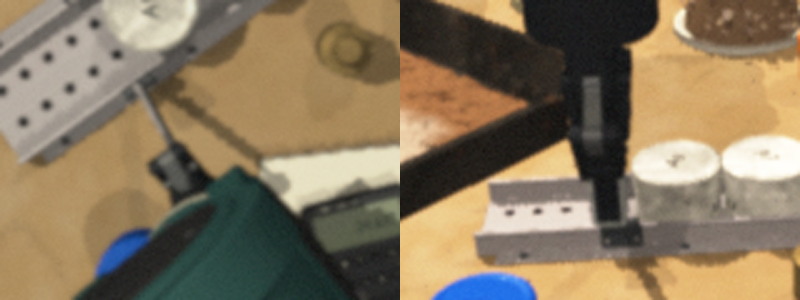

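The fingers stand outboard of the knob in line with the bar: (180,170) in the top half, and they hide the knob in the scene half. Swinging the bar now.

{"method": "apply_moves", "body": {
  "commands": [
    {"tx":8,"ty":5.8,"tz":1,"wx":0,"wy":0,"wz":0},
    {"tx":7,"ty":5,"tz":0,"wx":0,"wy":0,"wz":0},
    {"tx":6.7,"ty":4.8,"tz":5.5,"wx":0,"wy":0,"wz":0},
    {"tx":7,"ty":5.1,"tz":4.6,"wx":0,"wy":0,"wz":0},
    {"tx":7.4,"ty":5.3,"tz":3.7,"wx":0,"wy":0,"wz":0},
    {"tx":7.7,"ty":5.6,"tz":2.7,"wx":0,"wy":0,"wz":0}
  ]
}}

```text
t: 9.93
tool_pos: [425.5, -308.9, 122.4]
eef_rot: [[0.812, 0.584, 0.0], [0.584, -0.812, -0.003], [-0.001, 0.002, -1.0]]
contact_force: [-2.2, -1.8, 3.6]
opening: 0.002
```

{"method": "apply_moves", "body": {
  "commands": [
    {"tx":7.8,"ty":5.6,"tz":1.7,"wx":0,"wy":0,"wz":0},
    {"tx":8,"ty":5.8,"tz":0.7,"wx":0,"wy":0,"wz":0},
    {"tx":8,"ty":5.7,"tz":0,"wx":0,"wy":0,"wz":0},
    {"tx":7.9,"ty":5.7,"tz":-1,"wx":0,"wy":0,"wz":0},
    {"tx":7.8,"ty":5.6,"tz":-2,"wx":0,"wy":0,"wz":0}
  ]
}}

```text
t: 10.55
tool_pos: [465.1, -279.5, 119.9]
eef_rot: [[0.812, 0.584, -0.0], [0.584, -0.812, 0.0], [0.0, -0.0, -1.0]]
contact_force: [-0.2, -1.0, 0.8]
opening: 0.001
```

Run:
```python
from st import *
st(); s2=snap('scene','s5.png')
im=cv2.cvtColor(s2['img'],cv2.COLOR_RGB2HSV); m=((im[...,0]<8)|(im[...,0]>172))&(im[...,1]>150)&(im[...,2]>80)
m[:180]=0;m[330:]=0;m[:,:180]=0;m[:,340:]=0
v,u=np.nonzero(m); print(len(u),u.mean() if len(u) else 0,v.mean() if len(v) else 0)
for t in range(50,130,10):
    a=np.radians(t); print(t,proj(s2,toW(0,-42+94*np.cos(a),24+94*np.sin(a))))
```

```text
t 10.55 W [ 465.1 -279.5  119.9] C [  0.3 -36.6 119.9] yaw err 0.10716135881666963 tz [-0.  0. -1.] FC 0.7335379321258271 -0.7624020898345403 0.8442353208560265 op 0.0009266106952355331
0 0 0
50 [266.9 237.6]
60 [266.2 236.2]
70 [265.5 236.4]
80 [265.  238.2]
90 [264.5 241.7]
100 [264.1 247. ]
110 [263.9 253.8]
120 [263.9 262. ]
```

{"method": "apply_moves", "body": {
  "commands": [
    {"tx":7.5,"ty":5.4,"tz":-3.5,"wx":0,"wy":0,"wz":0},
    {"tx":7.2,"ty":5.2,"tz":-4,"wx":0,"wy":0,"wz":0},
    {"tx":6.8,"ty":5,"tz":-4.5,"wx":0,"wy":0,"wz":0},
    {"tx":0,"ty":0,"tz":0,"wx":0,"wy":0,"wz":0}
  ]
}}

```text
t: 11.1
tool_pos: [486.4, -263.9, 107.7]
eef_rot: [[0.811, 0.585, -0.0], [0.585, -0.811, 0.001], [-0.0, -0.001, -1.0]]
contact_force: [-0.2, 0.3, 1.0]
opening: -0.001
```

{"method": "apply_moves", "body": {
  "commands": [
    {"tx":-8,"ty":-6,"tz":5,"wx":0,"wy":0,"wz":0},
    {"tx":-30,"ty":-21,"tz":30,"wx":0,"wy":0,"wz":0},
    {"tx":-40,"ty":-29,"tz":30,"wx":0,"wy":0,"wz":0},
    {"tx":-20,"ty":-15,"tz":0,"wx":0,"wy":0,"wz":0},
    {"tx":0,"ty":0,"tz":0,"wx":0,"wy":0,"wz":0}
  ]
}}

```text
t: 11.72
tool_pos: [386.6, -336.7, 174.0]
eef_rot: [[0.814, 0.582, 0.001], [0.582, -0.814, -0.001], [-0.0, 0.001, -1.0]]
contact_force: [-0.4, -0.6, -0.2]
opening: -0.001
```

Run:
```python
from st import *
st(); s2=snap('scene','s6.png'); s=snap('top','t4.png')
a=cv2.resize(s['img'][200:320,220:380],(400,300),interpolation=cv2.INTER_CUBIC); b=cv2.resize(s2['img'][200:320,180:340],(400,300),interpolation=cv2.INTER_CUBIC)
cv2.imwrite('pics/m5.png',cv2.cvtColor(np.hstack([a,b]),cv2.COLOR_RGB2BGR))
for q in(s,s2):
    im=cv2.cvtColor(q['img'],cv2.COLOR_RGB2HSV); m=((im[...,0]<8)|(im[...,0]>172))&(im[...,1]>150)&(im[...,2]>80)
    m[:180]=0;m[330:]=0;m[:,:230]=0;m[:,340:]=0
    v,u=np.nonzero(m); print(len(u),u.mean() if len(u) else 0,v.mean() if len(v) else 0, [toC(ray(q,u.mean(),v.mean(),z)) for z in (85,95,105)] if len(u) else '')
```

```text
t 11.725 W [ 386.6 -336.7  174. ] C [   0.7 -133.7  174. ] yaw err 0.2804710934988934 tz [ 0. -0. -1.] FC 0.21911393627633377 -0.681540690239856 -0.2105040065116469 op -0.000978753658724714
50 273.94 261.44 [array([-1.6, 10.9, 85. ]), array([-0.6, 10.5, 95. ]), array([  0.4,  10.1, 105. ])]
1 269.0 236.0 [array([ 2.1, 47.3, 85. ]), array([ 3.5, 26.7, 95. ]), array([  4.9,   6. , 105. ])]
```

View pics/m5.png

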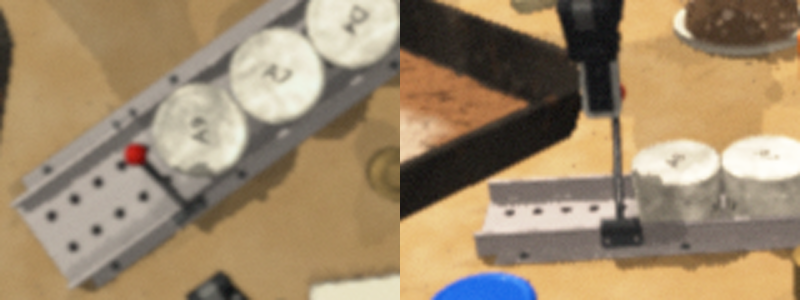

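The knob is at (135,155) in the top half, carrier y about 10, so the bar stands at about 56°. Now going over the top and pressing it down along its arc.

{"method": "apply_moves", "body": {
  "commands": [
    {"tx":29.6,"ty":21.4,"tz":0,"wx":0,"wy":0,"wz":0},
    {"tx":29.6,"ty":21.4,"tz":0,"wx":0,"wy":0,"wz":0},
    {"tx":29.6,"ty":21.4,"tz":0,"wx":0,"wy":0,"wz":0},
    {"tx":30,"ty":21.6,"tz":0,"wx":0,"wy":0,"wz":0},
    {"tx":0,"ty":0,"tz":-42,"wx":0,"wy":0,"wz":0},
    {"tx":0,"ty":0,"tz":0,"wx":0,"wy":0,"wz":0}
  ]
}}

```text
t: 12.58
tool_pos: [506.0, -247.8, 129.0]
eef_rot: [[0.811, 0.585, -0.004], [0.585, -0.811, 0.003], [-0.002, -0.005, -1.0]]
contact_force: [-0.2, 0.1, 0.7]
opening: -0.001
```

```bash
python3 st.py
```

```text
t 12.575 W [ 506.  -247.8  129. ] C [ -1.4  15.2 129. ] yaw err 0.0214368176852816 tz [-0.  0. -1.] FC -0.17807601801882728 -0.12262702272297148 0.6701558438166935 op -0.0007894764200573239
```

{"method": "apply_moves", "body": {
  "commands": [
    {"tx":2.8,"ty":2,"tz":-11,"wx":0,"wy":0,"wz":0},
    {"tx":5.8,"ty":4.2,"tz":-6.7,"wx":0,"wy":0,"wz":0},
    {"tx":5.3,"ty":3.8,"tz":-7.4,"wx":0,"wy":0,"wz":0},
    {"tx":4.5,"ty":3.3,"tz":-8.1,"wx":0,"wy":0,"wz":0},
    {"tx":3.9,"ty":2.8,"tz":-8.6,"wx":0,"wy":0,"wz":0}
  ]
}}

```text
t: 13.2
tool_pos: [533.7, -231.7, 92.4]
eef_rot: [[0.811, 0.585, 0.011], [0.585, -0.811, 0.004], [0.011, 0.003, -1.0]]
contact_force: [19.5, 25.3, 20.6]
opening: -0.002
```

{"method": "apply_moves", "body": {
  "commands": [
    {"tx":3.1,"ty":2.2,"tz":-9.1,"wx":0,"wy":0,"wz":0},
    {"tx":2.3,"ty":1.7,"tz":-9.4,"wx":0,"wy":0,"wz":0},
    {"tx":1.5,"ty":1.1,"tz":-9.6,"wx":0,"wy":0,"wz":0},
    {"tx":0.5,"ty":0.4,"tz":-6,"wx":0,"wy":0,"wz":0}
  ]
}}

```text
t: 13.7
tool_pos: [536.5, -228.3, 54.7]
eef_rot: [[0.812, 0.584, -0.0], [0.584, -0.812, 0.0], [-0.0, -0.0, -1.0]]
contact_force: [0.4, 0.2, 0.9]
opening: -0.003
```

{"method": "apply_moves", "body": {
  "commands": [
    {"tx":0,"ty":0,"tz":-3,"wx":0,"wy":0,"wz":0},
    {"tx":0,"ty":0,"tz":-2,"wx":0,"wy":0,"wz":0}
  ]
}}

```text
t: 13.95
tool_pos: [536.5, -228.2, 50.2]
eef_rot: [[0.812, 0.584, -0.0], [0.584, -0.812, 0.0], [-0.0, -0.0, -1.0]]
contact_force: [0.4, 0.3, 0.7]
opening: -0.002
```

```bash
python3 st.py
```

```text
t 13.95 W [ 536.5 -228.2   50.2] C [ 0.5 51.3 50.2] yaw err 0.12508909332374704 tz [-0.  0. -1.] FC 0.01941401944438022 0.5337832755394 0.7468289220039896 op -0.0020942416806733356
```

The force of about 38 N, mostly sideways, then vanished, so the tip slipped off the knob. Rising and looking.

{"method": "apply_moves", "body": {
  "commands": [
    {"tx":8,"ty":6,"tz":10,"wx":0,"wy":0,"wz":0},
    {"tx":10,"ty":8,"tz":40,"wx":0,"wy":0,"wz":0},
    {"tx":20,"ty":14,"tz":55,"wx":0,"wy":0,"wz":0},
    {"tx":40,"ty":50,"tz":20,"wx":0,"wy":0,"wz":0},
    {"tx":0,"ty":50,"tz":0,"wx":0,"wy":0,"wz":0},
    {"tx":0,"ty":50,"tz":0,"wx":0,"wy":0,"wz":0},
    {"tx":0,"ty":0,"tz":0,"wx":0,"wy":0,"wz":0}
  ]
}}

```text
t: 14.82
tool_pos: [612.0, -50.1, 175.0]
eef_rot: [[0.81, 0.587, 0.001], [0.587, -0.81, 0.0], [0.001, 0.0, -1.0]]
contact_force: [0.4, -1.2, 0.0]
opening: -0.0
```

```bash
cat > look.py <<'E'
from st import *
import sys
n=sys.argv[1]; st(); s2=snap('scene','s%s.png'%n); s=snap('top','t%s.png'%n)
a=cv2.resize(s['img'][190:310,230:390],(400,300),interpolation=cv2.INTER_CUBIC); b=cv2.resize(s2['img'][200:320,200:360],(400,300),interpolation=cv2.INTER_CUBIC)
cv2.imwrite('pics/n%s.png'%n,cv2.cvtColor(np.hstack([a,b]),cv2.COLOR_RGB2BGR))
for q in(s,s2):
    im=cv2.cvtColor(q['img'],cv2.COLOR_RGB2HSV); m=((im[...,0]<8)|(im[...,0]>172))&(im[...,1]>150)&(im[...,2]>80)
    m[:180]=0;m[330:]=0;m[:,:230]=0;m[:,340:]=0
    v,u=np.nonzero(m); print(len(u),u.mean() if len(u) else 0,v.mean() if len(v) else 0, [toC(ray(q,u.mean(),v.mean(),z)) for z in (24,60,80,100)] if len(u) else '')
E
python3 look.py 7
```

```text
t 14.825 W [612.  -50.1 175. ] C [-99.7 216.9 175. ] yaw err -0.10960427898642992 tz [ 0.  0. -1.] FC 1.1772573743551025 -0.4045406797961762 0.04911071602594176 op -0.00016998982751045523
47 265.0425531914894 241.31914893617022 [array([ 0.4, 52.3, 24. ]), array([ 3.7, 49.3, 60. ]), array([ 5.5, 47.6, 80. ]), array([  7.4,  46. , 100. ])]
33 268.969696969697 260.8484848484849 [array([-3. , 61.2, 24. ]), array([ 1.9, -4. , 60. ]), array([  4.6, -40.2,  80. ]), array([  7.3, -76.4, 100. ])]
```

View pics/n7.png

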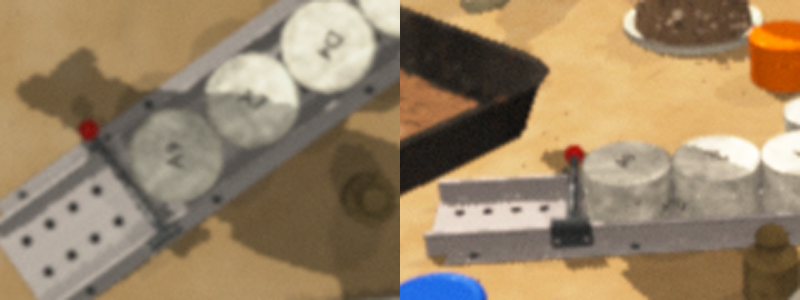

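The bar is down across the channel: knob at (88,130), bar just behind the last tin. The rays put the knob at about y 52, z 24–29, so I'll press down again to be sure it is seated.

{"method": "apply_moves", "body": {
  "commands": [
    {"tx":-18.9,"ty":-44.3,"tz":-20,"wx":0,"wy":0,"wz":0},
    {"tx":-18.9,"ty":-44.3,"tz":-20,"wx":0,"wy":0,"wz":0},
    {"tx":-18.9,"ty":-44.3,"tz":-20,"wx":0,"wy":0,"wz":0},
    {"tx":-18.9,"ty":-44.3,"tz":-20,"wx":0,"wy":0,"wz":0},
    {"tx":0,"ty":0,"tz":0,"wx":0,"wy":0,"wz":0}
  ]
}}

```text
t: 15.55
tool_pos: [534.4, -234.2, 92.9]
eef_rot: [[0.815, 0.58, -0.002], [0.58, -0.815, 0.0], [-0.001, -0.001, -1.0]]
contact_force: [1.1, 0.6, 0.2]
opening: -0.002
```

```bash
python3 st.py
```

```text
t 15.55 W [ 534.4 -234.2   92.9] C [ 4.1 46.1 92.9] yaw err 0.4145668905057334 tz [-0.  0. -1.] FC 0.18537280411704918 1.203889653264303 0.20502005006056345 op -0.0024715682721893244
```

{"method": "apply_moves", "body": {
  "commands": [
    {"tx":0,"ty":0,"tz":-20,"wx":0,"wy":0,"wz":0},
    {"tx":0,"ty":0,"tz":-15,"wx":0,"wy":0,"wz":0},
    {"tx":0,"ty":0,"tz":-6,"wx":0,"wy":0,"wz":0},
    {"tx":0,"ty":0,"tz":-3,"wx":0,"wy":0,"wz":0}
  ]
}}

```text
t: 16.05
tool_pos: [536.5, -230.6, 49.9]
eef_rot: [[0.812, 0.584, -0.0], [0.584, -0.812, 0.0], [-0.0, -0.0, -1.0]]
contact_force: [0.4, 0.6, 0.2]
opening: 0.003
```

{"method": "apply_moves", "body": {
  "commands": [
    {"tx":0,"ty":0,"tz":-1.5,"wx":0,"wy":0,"wz":0},
    {"tx":0,"ty":0,"tz":-1.5,"wx":0,"wy":0,"wz":0}
  ]
}}

```text
t: 16.3
tool_pos: [536.6, -230.8, 47.2]
eef_rot: [[0.812, 0.584, 0.001], [0.584, -0.812, -0.0], [0.0, 0.001, -1.0]]
contact_force: [0.7, 0.5, 1.1]
opening: -0.002
```

```bash
python3 st.py
```

```text
t 16.3 W [ 536.6 -230.8   47.2] C [ 2.6 49.9 47.2] yaw err 0.10614773057156521 tz [ 0. -0. -1.] FC 0.0271076182007656 0.822740019454495 1.0556749200104203 op -0.0019343910050096812
```

{"method": "apply_moves", "body": {
  "commands": [
    {"tx":0,"ty":0,"tz":-1,"wx":0,"wy":0,"wz":0},
    {"tx":0,"ty":0,"tz":-1,"wx":0,"wy":0,"wz":0}
  ]
}}

```text
t: 16.55
tool_pos: [536.6, -230.9, 45.3]
eef_rot: [[0.812, 0.584, 0.001], [0.584, -0.812, -0.0], [0.001, 0.001, -1.0]]
contact_force: [-0.2, 1.7, 8.9]
opening: -0.002
```

{"method": "apply_moves", "body": {
  "commands": [
    {"tx":0,"ty":0,"tz":-1,"wx":0,"wy":0,"wz":0},
    {"tx":0,"ty":0,"tz":0,"wx":0,"wy":0,"wz":0}
  ]
}}

```text
t: 16.8
tool_pos: [536.7, -230.9, 44.9]
eef_rot: [[0.812, 0.584, 0.001], [0.584, -0.812, -0.001], [0.001, 0.001, -1.0]]
contact_force: [-2.0, 2.3, 14.4]
opening: -0.001
```

It went solid at a tip height of about 31–32 mm, which is the shut knob's top, with 14 N against the 1.1 N the hinge needs. The bar is seated. Retreating for a final check.

{"method": "apply_moves", "body": {
  "commands": [
    {"tx":0,"ty":0,"tz":5,"wx":0,"wy":0,"wz":0},
    {"tx":0,"ty":0,"tz":40,"wx":0,"wy":0,"wz":0},
    {"tx":10,"ty":30,"tz":50,"wx":0,"wy":0,"wz":0},
    {"tx":35,"ty":45,"tz":30,"wx":0,"wy":0,"wz":0},
    {"tx":15,"ty":50,"tz":0,"wx":0,"wy":0,"wz":0},
    {"tx":15,"ty":50,"tz":0,"wx":0,"wy":0,"wz":0},
    {"tx":0,"ty":0,"tz":0,"wx":0,"wy":0,"wz":0},
    {"tx":0,"ty":0,"tz":0,"wx":0,"wy":0,"wz":0}
  ]
}}

```text
t: 17.8
tool_pos: [610.1, -57.3, 167.9]
eef_rot: [[0.812, 0.584, -0.0], [0.584, -0.812, -0.0], [-0.0, -0.0, -1.0]]
contact_force: [-0.3, 0.1, -0.2]
opening: 0.001
```

```bash
python3 look.py 9
python3 - <<'E'
from h import *
im=cv2.imread('pics/t9.png'); cv2.imwrite('pics/crop9.png',cv2.resize(im[140:330,215:440],None,fx=3.5,fy=3.5,interpolation=cv2.INTER_CUBIC))
E
```

```text
t 17.8 W [610.1 -57.3 167.9] C [-94.9 211.  167.9] yaw err 0.09569660614638802 tz [-0. -0. -1.] FC -0.21629964465248083 -0.19744314099145832 -0.23437488680070362 op 0.0012794349978037375
48 265.1458333333333 241.20833333333334 [array([ 0.7, 52.4, 24. ]), array([ 4. , 49.4, 60. ]), array([ 5.8, 47.7, 80. ]), array([  7.6,  46. , 100. ])]
32 268.90625 262.40625 [array([-2.9, 54.9, 24. ]), array([ 2. , -9.7, 60. ]), array([  4.7, -45.7,  80. ]), array([  7.4, -81.6, 100. ])]
```

View pics/crop9.png

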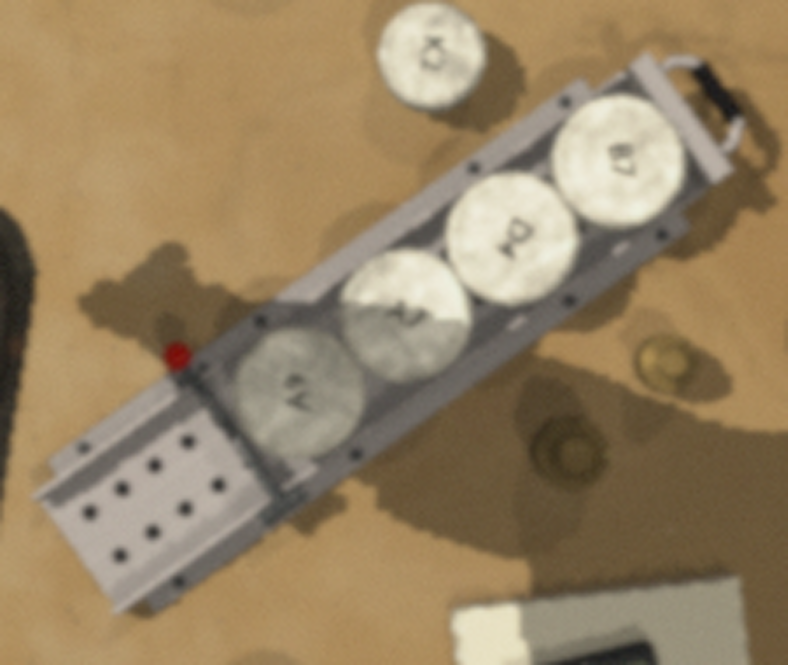

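The row is unmoved: tins at (299,393), (406,315), (512,238) and (619,161). The bar lies straight across the channel behind the last tin with the knob at (177,356). The weights and spare tin have not moved.

```bash
python3 -c "
from h import *
print(manip.close_job())"
```

```text
the job is handed in; nothing more can be done
None
```

The four tins are hard against the end stop and the keeper bar is shut behind the last one. I handed the job in at about 18 s of robot time.

- **Tins:** I pushed the row in from the mouth as one train. At the end the force along the channel rose from about 7 N to 28 N with no further travel. The last top view shows the four tins still touching, the front one at the stop.
- **Keeper:** I swung the bar over with the shut fingers, then pressed it down from above. On the first press the tip slipped off the knob at about 38 N, mostly sideways. The bar had gone nearly all the way down, with the knob about 2–5 mm high. I pressed again, and it stopped solid at 14 N with the fingertips at 31–32 mm; the shut knob's top is at 32 mm.
- **Last checks:** The final rays put the knob at about y = 52–55 mm at its shut height, against 52 mm expected. The top and scene views disagree by about 3 mm, close to the calibration error. The weights and the spare tin had not moved, and the robot was touching nothing.

My first frame estimate was about 2 mm off along the channel, and I corrected it before moving the keeper.

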